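# Unhasp the cup case and hold its lid open

### The arm

A 6-joint arm with a two-finger parallel gripper is mounted at the origin on a cart in front of the work surface, level with it; the furniture and walls round the work are solid. World frame = base frame: x ahead of the robot, y to its left, z up, the work surface at z = 0. Lengths are in m, angles in rad, forces in N, time in s.
With the tool pointing down it reaches from about 0.425 to 0.95 m from the base axis. Payload 3.5 kg.
Tool frame: the origin (TCP) lies on the centre line of the jaws, within the pads' length; the fingertips stand 17 mm ahead of it and the grasp point (between the pads) lies 2 mm behind it; z points along the fingers, y is the line along which they close (so a half turn about z gives the same grasp; the last joint's range is limited). The gripper opens to 85 mm and grips with 20 to 120 N. Pads are 22 mm wide; open, the fingers measure 114 mm over their backs; the gripper's body (76 mm by 85 mm) begins 54 mm behind the grasp point. The pads swing forward as they close: fully open they stand 13 mm farther back than shut.
Start: joints at [1.192, 0.286, 1.577, -0, 1.279, -0.15], TCP at [0.153, 0.657, 0.248] pointing down, gripper open.
Joint ranges: [-2.77, 2.77], [-0.9, 2.22], [0.21, 2.48], [-1.53, 4.67], [0.24, 2.81], [-2.84, 2.84]. Speed limits (rad/s): [2.79, 2.79, 3.14, 3.14, 3.14, 3.14].

### API

Orientations are given as a unit quaternion [x, y, z, w].
In Python, from plant import ctrl gives the robot as it stands. The module is installed in compiled form; this text tells all that it offers.
- The arm moves only by the tool drive_tool, never from a script. Its argument "moves" is a list of rows, each a list of 3 entries, a list of its own where there are three numbers: the turn, a rotation vector about the tool's x, y, z in rad, then the shift along the tool's x, y, z in m, then the finger opening in m, from 0 to 0.0854. A call has 1 to 5 rows; each row shifts and turns the commanded pose from where the row before left it, along the tool's axes as they then stand; what a row does not reach is not made up. A row lasts 1/8 s, in which the tool goes at most 62.5 mm and 10.7 degrees, less where a joint would pass 70% of its speed; a pose out of reach is approached as far as the arm can. A call with a gripper value outside its range is refused whole. The fingers move at their own pace and stop on an object; "grip_force" is the grip in N (left out, the last holds). Time passes only in rows, so rows that do not move let the fingers close. It gives the time, the measured TCP pose, the force, the opening and the grip force at its end, in the units of the state.
- ctrl.get_state(): the state, without advancing time (a new reading comes with each control period).
- ctrl.read_camera(name): name is "scene" or "side" or "wrist"; returns a dict with "image" (480x640x3 uint8, red, green, blue), "fx", "fy", "cx", "cy" (pixels), "R" (3x3) and "t" (3): a world point X has camera coordinates R X + t. Camera axes: x right, y down, z forward; pixel columns grow to the right and rows downward; lengths in m; the calibration is good to about 2 mm. A picture is of the moment at which its call begins. There is no depth.
- ctrl.sign_off(): hands the job in; it is judged then, once.
The state is a dict: "time": time; "qpos": joint angles; "dq": joint speeds; "joint_efforts": joint torques, N m; "eef_pos": TCP position; "tcp_rot": TCP orientation; "contact_force": force on the tool from outside, world axes, zero at the start; "wrist_torque": the same for the moment, N m; "opening": opening from 0.0 (shut) to 1.0 (fully open); "finger_force": force on a finger pad.
Only numpy, scipy, OpenCV 4.12 (cv2) and the standard library are available. Lean on these libraries where they do the work, as an engineer would, in place of code of your own. Each camera call takes 0.05 s, during which the arm holds its last target. There are 200 camera calls.

### The job

Swing the metal hasp off the lid's catch and right over to the front of the wooden cup case, while the lid is still shut. Then raise the lid (it has a tab at the front) to about 60 degrees from closed, within 7 degrees, and finish while still holding it steady there: it would fall shut if let go. Do not disturb the brown cup, the bell and the ink pad around the case.

Things in the scene. Friction and masses are not known exactly. Their poses are not given: they have to be found in the camera images.
- case: Wooden presentation case, 150 x 230 x 75 mm without its lid, fixed to the table. Origin: centre of its underside, on the table; x points from its front (hasp and tab side, nearer the robot) to its back, y to its left, z up. It holds two small cups. Its lid's hinge line runs along y at x = 75, z = 75 mm of this frame; the hasp's hinge line runs along y at x = -81, z = 88.5 mm.
- case_lid (a joint): Angle of the lid in rad: 0 shut, growing as it opens upward (60 degrees = 1.047; stop at 1.9). The hinge is free: the lid (0.3 to 0.65 kg) falls shut when let go.
- lid_panel: The lid board with its tab, 154 x 234 x 10 mm; top face 86 mm above the table when shut. Origin on the hinge line in the middle of the case's back rim; axes as the case's when shut.
- lid_tab (a point): Grip point of the lid's wooden tab, at mid thickness (81 mm above the table when shut). The tab is a tongue 18 mm wide (y), 10 thick, sticking 50 mm straight forward (-x) from the lid's front edge, 55 mm left (+y) of the case's middle. The point lies 30 mm in front of that edge; shut, 182 mm forward of and 6 mm above the hinge line.
- hasp (a joint): Angle of the hasp in rad: 0 lying flat on the lid over the catch (a small staple), 1.57 upright, 3.14 pointing straight forward away from the lid (stop). Starts between 0 and 0.25. Its hinge is a little stiff: it stays where it is left.
- hasp_tail (a point): Grip point on the hasp's upturned tail. The hasp: steel strap 16 mm wide (y), 54 long, hinged on the case's front edge 55 mm right (-y) of the middle, lying back (+x) over the lid. At its far end the tail, 16 mm wide, 4 thick, stands up 28 mm. The point is 52 mm from the hinge line along the strap and 20 mm up the tail (108 mm above the table at angle 0); the tail ends 8 mm beyond it.
- cup_moss: Brown stoneware cup, 94 mm across, 88 mm high, standing loose on the table to the left of the case; leave alone. Origin: centre of its underside.
- clay_bell_1: Small yellow clay bell, 42 x 40 x 59 mm, standing loose to the right of the case; leave alone. Origin: centre of its underside.
- ink_pad: Flat ink pad tin, 56 x 86 x 16 mm, lying loose at the front left of the case; leave alone. Origin: centre of its underside.

How it is judged:
By the outcome, as a careful person would: the job done as asked, in the order asked, and still so for the second after the job is handed in, while the arm keeps its last pose, push and grip.
It also fails if it takes over 48 s, if anything falls off the work surface, if the arm or the gripper's body presses on something with over 40 N, if the wrist force passes 120 N, or if a joint passes its speed limit or range.

## Working session

There is one attempt and no reset: what is moved stays moved. The work goes in short steps, Python scripts to look and compute and a tool call to move; the robot and the scene stay as the last step left them, time stands still between calls to the robot, and variables do not carry over. Pictures are saved under pics/ and viewed, at most 10 in all, crops included, and the job is handed in when it is done.

Besides the shell and the picture viewer there is one more tool, called after "Emit:" as a command line: name --argument value ..., lists and objects as JSON in quotes. drive_tool: Moves the arm, as the interface text tells. Its arguments: {"type":"object","properties":{"moves":{"type":"array","items":{"type":"array"}},"grip_force":{"type":"number"}},"required":["moves"]}

```bash
mkdir -p pics; python3 - <<'E'
from plant import ctrl
import cv2,numpy as np,pickle
s=ctrl.get_state();print({k:np.round(v,3).tolist() for k,v in s.items()})
for n in("scene","side"):
    c=ctrl.read_camera(n);pickle.dump(c,open(n+'.pkl','wb'));cv2.imwrite(f'pics/{n}0.png',c['image'][:,:,::-1]);print(n,c['fx'],c['cx'],c['cy'],c['R'].round(3).tolist(),c['t'].round(3))
E
```

```text
{'time': 0.0, 'qpos': [1.192, 0.287, 1.578, 0.0, 1.279, -0.15], 'dq': [-0.0, -0.0, -0.001, -0.0, -0.004, -0.001], 'joint_efforts': [0.0, -40.598, -29.263, -0.0, 0.006, 0.0], 'eef_pos': [0.153, 0.657, 0.247], 'tcp_rot': [0.114, 0.993, -0.001, -0.0], 'contact_force': [-0.55, 0.194, 0.122], 'wrist_torque': [0.002, -0.001, -0.021], 'finger_force': 0.0, 'opening': 1.001}
scene 459.2348775137035 322.5557023989063 241.03903144030159 [[0.734, -0.679, 0.018], [-0.493, -0.551, -0.673], [0.467, 0.485, -0.739]] [-0.348  0.425  0.733]
side 511.017805799989 317.0120777872092 243.667745520441 [[0.821, -0.571, 0.009], [-0.306, -0.454, -0.837], [0.482, 0.684, -0.547]] [-0.416  0.324  0.748]
```

View pics/scene0.png

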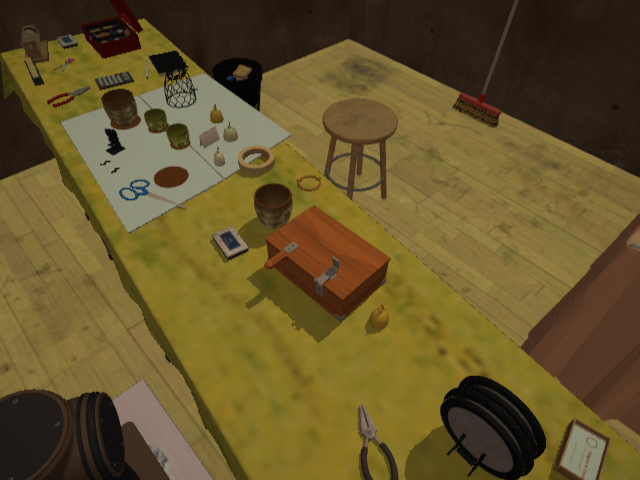

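View pics/side0.png

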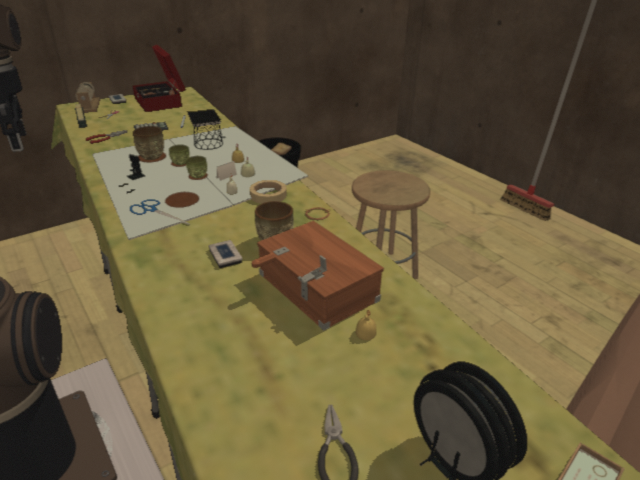

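The scene shows the case with its lid corners near (267,239), (313,207), (389,261), (343,300). The hasp is near (328,272), the tab tip near (268,265), the cup (273,205), the bell (379,318) and the ink pad (230,242). The side view agrees. Next I'll zoom in to read the corners.

```bash
python3 - <<'E'
import pickle,cv2,numpy as np
a=pickle.load(open('scene.pkl','rb'))['image'][195:330,255:400,::-1];b=pickle.load(open('side.pkl','rb'))['image'][215:350,245:390,::-1]
im=np.hstack([cv2.resize(x,(400,372),interpolation=cv2.INTER_CUBIC) for x in(a,b)]);cv2.imwrite('pics/crop.png',im)
E
```

```text
(no output)
```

View pics/crop.png

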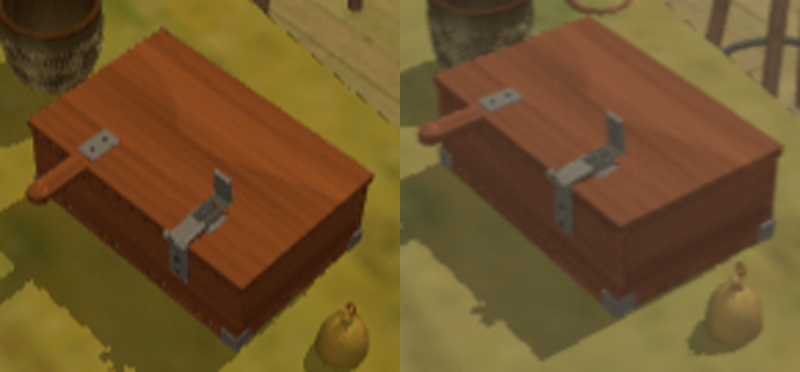

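The crop shows all four lid-top corners in both views, with the hasp tail upright on the lid. I'll triangulate these points.

```bash
cat > h.py <<'E'
import pickle,cv2,numpy as np
from scipy.spatial.transform import Rotation as Ro
def P(c): return np.array([[c['fx'],0,c['cx']],[0,c['fy'],c['cy']],[0,0,1]])@np.c_[c['R'],c['t']]
def tri(A,B,a,b):
    X=cv2.triangulatePoints(P(A),P(B),np.array(a,float).T,np.array(b,float).T);return (X[:3]/X[3]).T
def ray(c,uv,z):
    d=np.c_[(np.array(uv,float)-[c['cx'],c['cy']])/[c['fx'],c['fy']],np.ones(len(uv))]@c['R'];o=-c['R'].T@c['t'];return o+d*((z-o[2])/d[:,2])[:,None]
E
python3 - <<'E'
from h import *
from scipy.optimize import least_squares
A=pickle.load(open('scene.pkl','rb'));B=pickle.load(open('side.pkl','rb'));k=145/400
a=np.array([[29,122],[165,30],[373,177],[241,288],[38,192],[222,171],[104,152]])*k+[255,195]
b=np.array([[38,76],[190,17],[382,150],[224,226],[27,132],[214,113],[93,104]])*k+[245,215]
print(tri(A,B,a,b).round(4).tolist())
L=np.array([[-.077,.117],[-.077-0+.154,.117],[.077,-.117],[-.077,-.117]])
def pts(p): c,s=np.cos(p[2]),np.sin(p[2]);return L@np.array([[c,s],[-s,c]])+p[:2]
for w in(0,1,2):
    f=lambda p:np.concatenate([(pts(p)-ray(c,u[:4],.086)[:,:2]).ravel() for i,(c,u) in enumerate(((A,a),(B,b))) if w in(i,2)])
    r=least_squares(f,[.6,0,0]);print(r.x.round(4),(r.fun*1e3).round(1))
p=r.x;R=Ro.from_euler('z',p[2]).as_matrix()
for n,v in dict(tab=(-.107,.055,.081),hasphinge=(-.081,-.055,.0885),tail=(-.029,-.055,.108),tailtop=(-.029,-.055,.116)).items(): print(n,(R@v+[p[0],p[1],0]).round(4))
for n,u in dict(cup=(273,222),bell=(378,327),ink=(230,244)).items():
  w=ray(A,[u],0)[0]-[p[0],p[1],0];print(n,(R.T@w).round(3))
E
```

```text
[[0.5075, 0.223, 0.0828], [0.6575, 0.2289, 0.0846], [0.6712, 0.0016, 0.0789], [0.5229, -0.0047, 0.079], [0.4655, 0.1613, 0.083], [0.5621, 0.0607, 0.1201], [0.5194, 0.1512, 0.0944]]
[0.5869 0.1097 0.0473] [-0.4  2.2  0.6  2.5  2.4 -1.6 -2.6 -3. ]
[0.5859 0.1071 0.046 ] [-2.6  1.7  2.3  0.7  4.7 -0.8 -4.3 -1.6]
[0.5864 0.1084 0.0467] [-0.8  1.   0.2  1.1  1.8 -3.  -3.2 -4.3 -2.2  3.   2.7  2.   5.2  0.6
 -3.7 -0.4]
tab [0.4769 0.1583 0.081 ]
hasphinge [0.508  0.0497 0.0885]
tail [0.56   0.0521 0.108 ]
tailtop [0.56   0.0521 0.116 ]
cup [0.023 0.212 0.   ]
bell [-0.025 -0.176  0.   ]
ink [-0.101  0.229  0.   ]
```

Emit:
drive_tool --moves '[[[0,0,-0.138],[0,0,0],0.05],[[0,0,-0.138],[0,0,0],0.05],[[0,0,0],[-0.029,-0.048,0.004],0.05],[[0,0,0],[-0.029,-0.048,0.004],0.05],[[0,0,0],[-0.029,-0.048,0.004],0.05]]'

```text
time: 0.72
eef_pos: [0.2472, 0.516, 0.2355]
tcp_rot: [-0.024, 1.0, -0.0, -0.0]
contact_force: [1.0, 0.7, 0.2]
opening: 0.582
finger_force: 0.0
```

Emit:
drive_tool --moves '[[[0,0,0],[-0.029,-0.048,0.004],0.05],[[0,0,0],[-0.029,-0.048,0.004],0.05],[[0,0,0],[-0.029,-0.048,0.004],0.05],[[0,0,0],[-0.029,-0.048,0.004],0.05],[[0,0,0],[-0.029,-0.048,0.004],0.05]]'

```text
time: 1.35
eef_pos: [0.4034, 0.2831, 0.2159]
tcp_rot: [-0.024, 1.0, -0.0, -0.0]
contact_force: [-0.2, -0.3, -0.6]
opening: 0.584
finger_force: 0.0
```

Emit:
drive_tool --moves '[[[0,0,0],[-0.029,-0.048,0.004],0.05],[[0,0,0],[-0.029,-0.048,0.004],0.05],[[0,0,0],[-0.029,-0.048,0.004],0.05],[[0,0,0],[-0.029,-0.048,0.004],0.05],[[0,0,0],[-0.029,-0.048,0.002],0.05]]'

```text
time: 1.98
eef_pos: [0.5594, 0.0502, 0.1976]
tcp_rot: [-0.023, 1.0, 0.0, -0.001]
contact_force: [0.9, 1.2, 0.0]
opening: 0.582
finger_force: 0.0
```

```bash
python3 - <<'E'
from plant import ctrl
import cv2,pickle
for n in("wrist","side"):
    c=ctrl.read_camera(n);pickle.dump(c,open(n+'1.pkl','wb'))
    cv2.imwrite(f'pics/{n}1.png',c['image'][:,:,::-1])
    if n=='wrist': print(c['fx'],c['R'].round(3).tolist(),(-c['R'].T@c['t']).round(4))
E
```

```text
394.2408568206732 [[-0.047, 0.999, 0.002], [0.964, 0.045, 0.262], [0.262, 0.014, -0.965]] [0.4926 0.0456 0.3243]
```

View pics/wrist1.png

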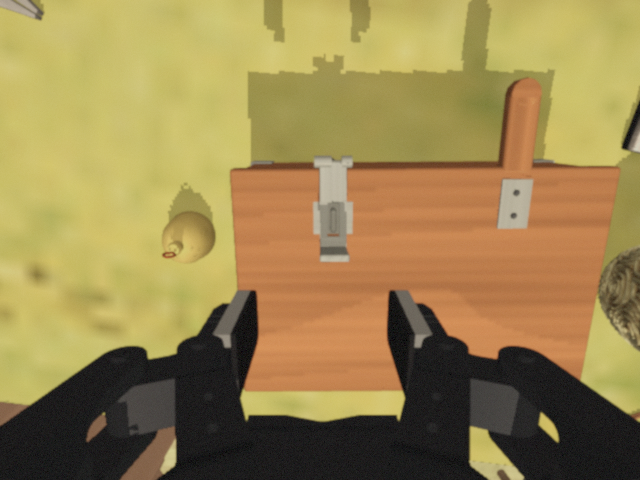

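The wrist view shows the front lid edge from (231,170) to (619,168), the hasp strap at columns 320–347, the tail top at about (334,261) with its base at row 248, and the hasp knuckle at (333,161). The tab tip is at (524,80).

```bash
python3 - <<'E'
from h import *
W=pickle.load(open('wrist1.pkl','rb'))
print(ray(W,[[231,170],[619,168],[246,390],[583,378]],.086).round(4).tolist())
print('knuckle',ray(W,[[333,161]],.0885).round(4),'tailtop',[ray(W,[[334,261]],z)[0].round(4).tolist() for z in(.116,.12,.124,.13)],'base',[ray(W,[[334,248]],z)[0].round(4).tolist() for z in(.088,.1)])
print('tab tip, sides',ray(W,[[524,78],[505,105],[541,105],[500,155],[534,155]],.086).round(4).tolist())
S=pickle.load(open('side1.pkl','rb'));cv2.imwrite('pics/s1c.png',cv2.resize(S['image'][180:330,230:400,::-1],(680,600),interpolation=cv2.INTER_CUBIC))
E
```

```text
[[0.5159, -0.0073, 0.086], [0.5038, 0.2241, 0.086], [0.6673, 0.0012, 0.086], [0.647, 0.2343, 0.086]]
knuckle [[0.5076 0.0532 0.0885]] tailtop [[0.5602, 0.0558, 0.116], [0.5589, 0.0556, 0.12], [0.5576, 0.0554, 0.124], [0.5557, 0.0551, 0.13]] base [[0.5608, 0.0567, 0.088], [0.5574, 0.0562, 0.1]]
tab tip, sides [[0.4568, 0.1583, 0.086], [0.4716, 0.15, 0.086], [0.4706, 0.1707, 0.086], [0.4996, 0.1518, 0.086], [0.4986, 0.1719, 0.086]]
```

Emit:
drive_tool --moves '[[[0,0,0],[0,0.005,0.04],0.045],[[0,0,0],[0,0,0.035],0.045],[[0,0,0],[0,0,0.013],0.045],[[0,0,0],[0,0,0],0.01],[[0,0,0],[0,0,0],0.01]]' --grip_force 25

```text
time: 2.7
eef_pos: [0.5595, 0.0568, 0.1118]
tcp_rot: [-0.024, 1.0, -0.0, 0.001]
contact_force: [-0.5, -1.3, -1.5]
opening: 0.178
finger_force: 26.9
```

Emit:
drive_tool --moves '[[[0,0,0],[0,0,0],0.01],[[0,0,0],[0,0,0],0.01]]'

```text
time: 2.95
eef_pos: [0.5596, 0.0568, 0.1115]
tcp_rot: [-0.024, 1.0, -0.0, 0.001]
contact_force: [0.6, -0.8, 0.6]
opening: 0.18
finger_force: 27.2
```

Emit:
drive_tool --moves '[[[0,0,0],[0.008,0,-0.0125],0.01],[[0,0,0],[0.011,0,-0.01],0.01],[[0,0,0],[0.0135,0,-0.0065],0.01],[[0,0,0],[0.0145,0,-0.003],0.01],[[0,0,0],[0,0,0],0.01]]'

```text
time: 3.58
eef_pos: [0.5123, 0.0544, 0.1446]
tcp_rot: [-0.024, 1.0, -0.001, 0.002]
contact_force: [2.5, -1.9, 5.6]
opening: 0.174
finger_force: 24.6
```

Emit:
drive_tool --moves '[[[0,0,0],[0.015,0,0.001],0.01],[[0,0,0],[0.014,0,0.0045],0.01],[[0,0,0],[0.0125,0,0.0085],0.01],[[0,0,0],[0.01,0,0.011],0.01],[[0,0,0],[0,0,0],0.01]]'

```text
time: 4.2
eef_pos: [0.4585, 0.0517, 0.1162]
tcp_rot: [-0.024, 1.0, -0.001, -0.002]
contact_force: [-0.9, -4.3, 3.3]
opening: 0.177
finger_force: 26.5
```

```bash
python3 - <<'E'
from plant import ctrl
import cv2,numpy as np
a=ctrl.read_camera('scene')['image'][170:330,230:400,::-1];b=ctrl.read_camera('side')['image'][190:350,220:390,::-1]
cv2.imwrite('pics/c2.png',np.hstack([cv2.resize(x,(400,376),interpolation=cv2.INTER_CUBIC) for x in(a,b)]))
E
```

```text
(no output)
```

View pics/c2.png

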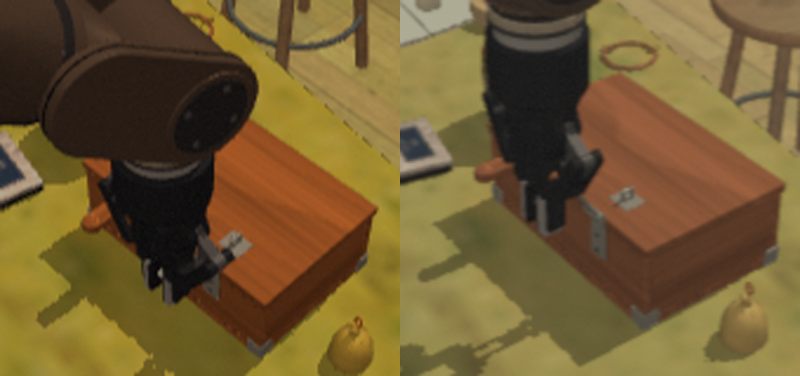

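The hasp has left the catch and is past upright, held in the gripper, and the lid is still shut.

Emit:
drive_tool --moves '[[[0,0,0],[0.0065,0,0.0135],0.01],[[0,0,0],[0.003,0,0.0145],0.01],[[0,0,0],[-0.001,0,0.015],0.01],[[0,0,0],[-0.003,0,0.008],0.01],[[0,0,0],[0,0,0],0.01]]'

```text
time: 4.92
eef_pos: [0.4537, 0.0515, 0.0653]
tcp_rot: [-0.024, 1.0, -0.0, -0.003]
contact_force: [-2.7, -5.6, 2.6]
opening: 0.177
finger_force: 32.8
```

Emit:
drive_tool --moves '[[[0,0,0],[-0.0015,0,0.003],0.01],[[0,0,0],[-0.0015,0,0.003],0.01],[[0,0,0],[0,0,0],0.01]]'

```text
time: 5.3
eef_pos: [0.4563, 0.0517, 0.0594]
tcp_rot: [-0.024, 1.0, -0.0, -0.003]
contact_force: [-3.5, -6.1, 1.9]
opening: 0.176
finger_force: 32.4
```

Emit:
drive_tool --moves '[[[0,0,0],[0,0,0],0.04],[[0,0,0],[0,0,0],0.04],[[0,0,0],[0,0,-0.03],0.04],[[0,0,0],[0,0,-0.06],0.04],[[0,0,0],[0,0.04,-0.02],0.05]]'

```text
time: 5.92
eef_pos: [0.4584, 0.0916, 0.1745]
tcp_rot: [-0.022, 1.0, 0.0, 0.003]
contact_force: [0.8, 0.3, -0.6]
opening: 0.586
finger_force: 0.0
```

```bash
python3 - <<'E'
from plant import ctrl
import cv2,numpy as np,pickle
a=ctrl.read_camera('wrist');pickle.dump(a,open('wrist3.pkl','wb'));b=ctrl.read_camera('side')['image'][190:350,220:390,::-1]
cv2.imwrite('pics/c3.png',np.hstack([cv2.resize(x,(400,376),interpolation=cv2.INTER_CUBIC) for x in(a['image'][:,:,::-1],b)]))
E
```

```text
(no output)
```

View pics/c3.png

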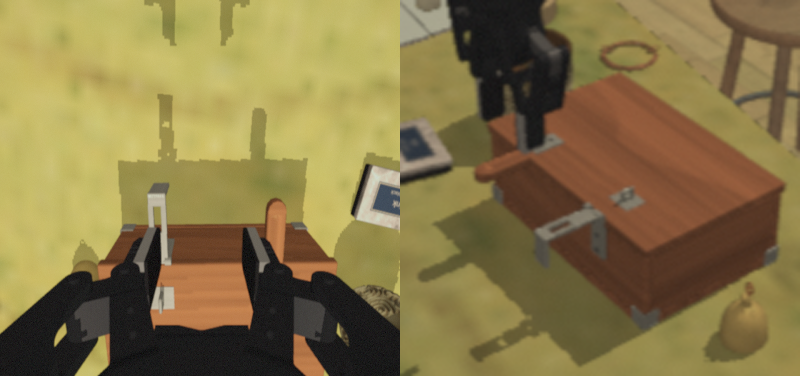

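The hasp now points straight forward with its tail down, and the lid is shut. The tab tip is at about (440,253) in full wrist pixels.

```bash
python3 - <<'E'
from h import *
W=pickle.load(open('wrist3.pkl','rb'));print(ray(W,[[440,253],[426,294],[454,294]],.086).round(4).tolist())
E
```

```text
[[0.4546, 0.1578, 0.086], [0.4801, 0.1527, 0.086], [0.4794, 0.1691, 0.086]]
```

Emit:
drive_tool --moves '[[[0,0,0],[-0.01,0.034,0],0.045],[[0,0,0],[-0.011,0.034,0.01],0.045],[[0,0,0],[0,0,0],0.045]]'

```text
time: 6.4
eef_pos: [0.4727, 0.1623, 0.1584]
tcp_rot: [-0.025, 1.0, 0.0, -0.002]
contact_force: [-0.1, -0.3, 0.4]
opening: 0.527
finger_force: 0.0
```

Emit:
drive_tool --moves '[[[0,0,0],[-0.001,-0.002,0.035],0.045],[[0,0,0],[0,0,0.03],0.045],[[0,0,0],[0,0,0.011],0.045],[[0,0,0],[0,0,0],0.01],[[0,0,0],[0,0,0],0.01]]' --grip_force 40

```text
time: 7.02
eef_pos: [0.4744, 0.162, 0.085]
tcp_rot: [-0.022, 1.0, 0.004, -0.0]
contact_force: [-2.0, 14.3, -1.9]
opening: 0.201
finger_force: 41.5
```

Emit:
drive_tool --moves '[[[0,0,0],[0,0,0],0.01],[[0,0,0],[0,0,0],0.01]]'

```text
time: 7.28
eef_pos: [0.4744, 0.1621, 0.0853]
tcp_rot: [-0.023, 1.0, 0.004, -0.0]
contact_force: [-1.5, 11.7, -1.8]
opening: 0.204
finger_force: 41.5
```

Emit:
drive_tool --moves '[[[0,0,0],[-0.001,0.002,-0.016],0.01],[[0,0,0],[-0.003,0,-0.016],0.01],[[0,0,0],[-0.004,0,-0.0155],0.01],[[0,0,0],[-0.0055,0,-0.015],0.01],[[0,0,0],[0,0,0],0.01]]'

```text
time: 7.9
eef_pos: [0.4891, 0.163, 0.1493]
tcp_rot: [-0.023, 1.0, 0.002, 0.001]
contact_force: [0.4, 5.9, -2.9]
opening: 0.198
finger_force: 40.3
```

Emit:
drive_tool --moves '[[[0,0,0],[-0.0065,0.001,-0.0145],0.01],[[0,0,0],[-0.008,0,-0.014],0.01],[[0,0,0],[-0.009,0,-0.0135],0.01],[[0,0,0],[-0.01,0,-0.0125],0.01],[[0,0,0],[0,0,0],0.01]]'

```text
time: 8.52
eef_pos: [0.5234, 0.1648, 0.2033]
tcp_rot: [-0.023, 1.0, 0.001, 0.002]
contact_force: [1.7, 5.4, -4.6]
opening: 0.198
finger_force: 39.5
```

Emit:
drive_tool --moves '[[[0,0,0],[-0.011,0,-0.0115],0.01],[[0,0,0],[-0.0125,0,-0.0105],0.01],[[0,0,0],[-0.013,0,-0.0095],0.01],[[0,0,0],[-0.014,0,-0.008],0.01],[[0,0,0],[0,0,0],0.01]]'

```text
time: 9.15
eef_pos: [0.5732, 0.1674, 0.2422]
tcp_rot: [-0.023, 1.0, 0.001, -0.0]
contact_force: [-1.3, 5.1, -2.8]
opening: 0.199
finger_force: 40.7
```

```bash
python3 - <<'E'
from plant import ctrl
import cv2,numpy as np,pickle
c=[]
for n in('scene','side'):
    a=ctrl.read_camera(n);pickle.dump(a,open(n+'4.pkl','wb'));c.append(cv2.resize(a['image'][130:330,220:400,::-1],(400,444),interpolation=cv2.INTER_CUBIC))
cv2.imwrite('pics/c4.png',np.hstack(c))
E
```

```text
(no output)
```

View pics/c4.png

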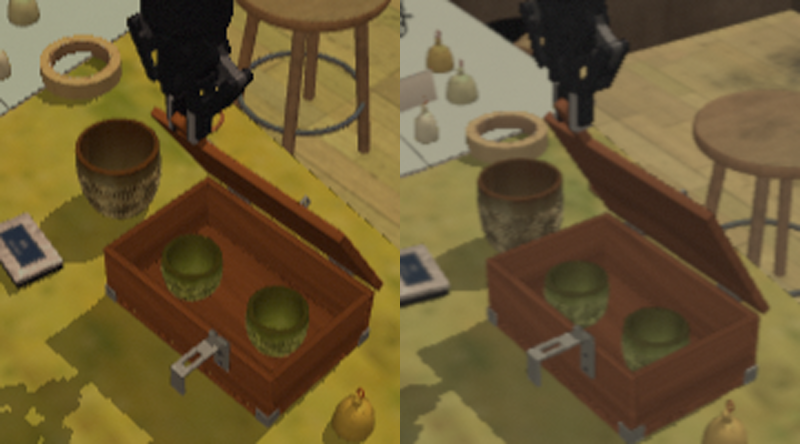

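The lid is up with the tab gripped and the hasp still forward; cup and pad are where they were. I'll check the angle from the lid's free corners: left at (155,112) and (150,118), right at (342,237) and (313,214), in crop pixels.

```bash
python3 - <<'E'
from h import *
from plant import ctrl
A=pickle.load(open('scene4.pkl','rb'));B=pickle.load(open('side4.pkl','rb'));k=.45
X=tri(A,B,np.array([[155,112],[342,237]])*k+[220,130],np.array([[150,118],[313,214]])*k+[220,130])
R=Ro.from_euler('z',.0467).as_matrix();o=np.array([.5864,.1084,0])
s=ctrl.get_state();Y=(np.vstack([X,s['eef_pos']+[0,0,.002]])-o)@R
print(Y.round(4));d=Y-[.075,0,.075];print(np.degrees(np.arctan2(d[:,2],-d[:,0])),np.hypot(d[:,0],d[:,2]))
E
```

```text
[[ 0.0109  0.1259  0.1971]
 [ 0.0077 -0.1108  0.2059]
 [-0.0108  0.0596  0.244 ]]
[62.30934154 62.76965159 63.09146442] [0.13788446 0.14718897 0.18954393]
```

Three estimates (both lid corners and the gripper pose) put the lid at about 60°, once the few degrees of offset to those points are taken off. I'll settle briefly and hand in.

Emit:
drive_tool --moves '[[[0,0,0],[0,0,0],0.01],[[0,0,0],[0,0,0],0.01],[[0,0,0],[0,0,0],0.01]]'

```text
time: 9.62
eef_pos: [0.5727, 0.1674, 0.242]
tcp_rot: [-0.023, 1.0, 0.001, 0.0]
contact_force: [0.2, 4.7, -3.1]
opening: 0.197
finger_force: 40.6
```

```bash
python3 -c "
from plant import ctrl
print(ctrl.get_state()['eef_pos']);print(ctrl.sign_off())"
```

```text
[0.57273272 0.16735938 0.24195973]
the job is handed in; nothing more can be done
None
```

I swung the hasp right over to the front with the lid shut, then raised the lid to about 60° and handed in at about 9.6 s with the gripper holding it there; the cup, bell and ink pad were not touched.

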